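Lay out the saw's stripped-down hardware in its fitted trays

TASK

The hardware from the saw's blade guide is being laid out for refitting: put the hex bolt, the large nut, the small nut and the steel stud each into the wooden tray shaped for it (bolt in the long tray, each nut in the hexagonal tray of its size, stud standing upright in the round tray). Each must lie flat on the floor of its tray, near the middle and clear of the rim, the bolt lengthways along its tray with the same side up as now; leave the wooden wedge and the wooden block where they are.

Things in the scene. Friction and masses are not known exactly. Their poses are not given: they have to be found in the camera images.
- bolt: steel hex bolt lying on its side, 98 mm long, 24 mm high. Origin: below the middle of its length, at the underside; z up, y along the bolt towards the head. The shank is 16 mm thick, its axis about 10.5 mm above the underside; the head, 27 mm wide across x and 24 mm high, takes up y = +38 to +49 mm. It balances about 8 mm from the origin towards the head; grip the shank across x there.
- big_nut: large steel hex nut lying flat, 36 mm across flats (along x), 41 mm across corners (along y), 19 mm high. Origin: centre of its underside, z up.
- small_nut: small steel hex nut lying flat on the table (like all things here it may stand in a thin drift of sawdust, up to 7 mm, which hides its foot but offers no resistance), 24 mm across flats (along x), 27 mm across corners (along y), 13 mm high. Origin: centre of its underside, z up.
- stud: turned steel stud standing upright, 69 mm high: round foot 34 mm across (height 0 to 11 mm), stem 16 mm thick, a neck 26 mm thick from 48 to 57 mm, and a round head about 41 mm across from 57 to 69 mm. Origin: centre of its underside, z along its axis, up; round, so its yaw does not matter.
- bolt_tray: long rectangular tray for the bolt, inside 47 mm (x) by 118 mm (y), outside 55 by 126 mm; fixed to the table, pale wood floor 10 mm above the table, inside a brown rim 4 mm thick that stands 4 mm above this floor (14 mm above the table). Origin: centre of its underside, z up. y along its length; the bolt's head may point to either end.
- big_hex_tray: larger hexagonal tray, for the large nut, 60 mm across flats inside (along x), 68 mm outside; fixed to the table, pale wood floor 10 mm above the table, inside a brown rim 4 mm thick that stands 4 mm above this floor (14 mm above the table). Origin: centre of its underside, z up. 
- small_hex_tray: smaller hexagonal tray, for the small nut, 46 mm across flats inside (along x), 54 mm outside; fixed to the table, pale wood floor 10 mm above the table, inside a brown rim 4 mm thick that stands 4 mm above this floor (14 mm above the table). Origin: centre of its underside, z up. 
- round_tray: round tray for the stud, 54 mm across inside, 62 mm outside; fixed to the table, pale wood floor 10 mm above the table, inside a brown rim 4 mm thick that stands 4 mm above this floor (14 mm above the table). Origin: centre of its underside, z up. 
- wedge: loose sawn dark wooden wedge, 31 mm wide (x), 85 mm long (y), up to 25 mm high, lying among the hardware, not to be moved. About 0.1 m to its left and 0.07 m behind it the saw's fixed blade guide hangs 0.29 m above the table. Origin: centre of its underside.
- block: loose dark wooden block, 62 (x) by 90 (y) by 45 mm high, at the left of the work; not to be moved. Origin: centre of its underside.
Mind the look-alikes: they are no part of the job. What is meant by the small_nut is not black, blue or green, and is the smaller of those in its own colour.

How it is judged:
By the outcome, as a careful person would: the job done as asked, in the order asked, and still so for the second after the job is handed in, with the robot touching nothing.
It also fails if it takes over 112 s, if anything falls off the work surface, if the arm or the gripper's body presses on something with over 40 N, if the wrist force passes 120 N, or if a joint passes its speed limit or range.

ROBOT

A 6-joint arm with a two-finger parallel gripper is mounted at the origin on a cart in front of the work surface, level with it; the furniture and walls round the work are solid. World frame = base frame: x ahead of the robot, y to its left, z up, the work surface at z = 0. Lengths are in m, angles in rad, forces in N, time in s.
With the tool pointing down it reaches from about 0.225 to 0.875 m from the base axis. Payload 3.4 kg.
Tool frame: the origin (TCP) lies at the very end of the fingers, on their centre line; the grasp point (between the pads) lies 19 mm behind it; z points along the fingers, y is the line along which they close (so a half turn about z gives the same grasp; the last joint's range is limited). The gripper opens to 85 mm and grips with 20 to 120 N. Pads are 22 mm wide; open, the fingers measure 114 mm over their backs; the gripper's body (76 mm by 85 mm) begins 54 mm behind the grasp point. The pads swing forward as they close: fully open they stand 13 mm farther back than shut.
Start: joints at [-1.346, 0.276, 1.505, -0, 1.361, -0.121], TCP at [0.195, -0.541, 0.201] pointing down, gripper open.
Joint ranges: [-2.89, 2.89], [-0.75, 2.08], [0.22, 2.7], [-1.18, 4.32], [0.11, 2.71], [-2.7, 2.7]. Speed limits (rad/s): [2.57, 2.57, 3.14, 3.14, 3.14, 3.14].

INTERFACE

Orientations are given as a unit quaternion [w, x, y, z].
In Python, from rig import manip gives the robot as it stands. The module is installed in compiled form; this text tells all that it offers.
- The arm moves only by the tool play_rows, never from a script. Its argument "motion" is a list of rows, each a list of 5 numbers: the shift along the tool's x, y, z in units of 40 mm (1.0 is 40 mm), then the turn about the tool's z in units of 10 degrees (1.0 is 10 degrees), then the finger opening in mm, from 0 to 85.4. A call has 1 to 5 rows; each row is the pose to reach, as a shift and turn from the pose commanded when the call began, along the tool's axes at that moment; what a row does not reach only later rows make up. A row lasts 1/8 s, in which the tool goes at most 62.5 mm and 10.7 degrees, less where a joint would pass 70% of its speed; a pose out of reach is approached as far as the arm can. A call with a gripper value outside its range is refused whole. The fingers move at their own pace and stop on an object; "newtons" is the grip in N (left out, the last holds). Time passes only in rows, so rows that repeat a pose let the fingers close. It gives the time, the measured TCP pose, the force, the opening and the grip force at its end, in the units of the state.
- manip.get_state(): the state, without advancing time (a new reading comes with each control period).
- manip.get_image(name): name is "scene" or "top"; returns a dict with "img" (420x560x3 uint8, red, green, blue), "range_z" (420x560 float32, m along the optical axis (not along the pixel's ray), 0 where there is no reading), "fx", "fy", "cx", "cy" (pixels), "R" (3x3) and "t" (3): a world point X has camera coordinates R X + t. Camera axes: x right, y down, z forward; pixel columns grow to the right and rows downward; lengths in m; the calibration is good to about 2 mm. A picture is of the moment at which its call begins.
- manip.sign_off(): hands the job in; it is judged then, once.
The state is a dict: "clock": time; "qpos": joint angles; "qd": joint speeds; "effort": joint torques, N m; "position": TCP position; "ee_rot": TCP orientation; "contact_force": force on the tool from outside, world axes, zero at the start; "moment": the same for the moment, N m; "width": finger opening in m; "gripper_force": force on a finger pad.
Only numpy, scipy, OpenCV 4.12 (cv2) and the standard library are available. Lean on these libraries where they do the work, as an engineer would, in place of code of your own. Each camera call takes 0.05 s, during which the arm holds its last target. There are 200 camera calls.

## Working session

There is one attempt and no reset: what is moved stays moved. The work goes in short steps, Python scripts to look and compute and a tool call to move; the robot and the scene stay as the last step left them, time stands still between calls to the robot, and variables do not carry over. Pictures are saved under pics/ and viewed, at most 14 in all, crops included, and the job is handed in when it is done.

Besides the shell and the picture viewer there is one more tool, called as name([rows], argument=value, ...), one row to a line, values as JSON. play_rows: Moves the arm, as the interface text tells. Its arguments: {"type":"object","properties":{"motion":{"type":"array","items":{"type":"array","items":{"type":"number"}}},"newtons":{"type":"number"}},"required":["motion"]}

```bash
mkdir -p pics; cat > h.py <<'E'
import numpy as np, cv2
from rig import manip
def snap(name,fn):
    d=manip.get_image(name); np.savez('pics/'+fn+'.npz',**{k:np.array(v) for k,v in d.items()})
    cv2.imwrite('pics/'+fn+'.png',d['img'][:,:,::-1]); return d
def load(fn): return dict(np.load('pics/'+fn+'.npz'))
def ray(d,u,v,z):  # intersect pixel ray with plane z
    R,t=d['R'],d['t']; c=-R.T@t; r=R.T@np.array([(u-d['cx'])/d['fx'],(v-d['cy'])/d['fy'],1])
    return c+r*(z-c[2])/r[2]
def cloud(d):
    v,u=np.mgrid[0:420,0:560]; Z=d['range_z']
    P=np.stack([(u-d['cx'])/d['fx']*Z,(v-d['cy'])/d['fy']*Z,Z],-1)
    return (P-d['t'])@d['R']
E
python3 - <<'E'
from h import *
a=snap('top','top0');b=snap('scene','sc0')
for d in(a,b): print(-d['R'].T@d['t'],d['R'].round(3).tolist(),d['fx'])
s=manip.get_state();print({k:np.round(v,3) for k,v in s.items()})
E
```

```text
[0.34817274 0.09121009 0.87612286] [[-0.007, -0.999, -0.046], [-0.982, 0.015, -0.186], [0.187, 0.044, -0.981]] 401.5073620031432
[-0.22248248 -0.26667875  0.72211044] [[0.448, -0.894, 0.006], [-0.579, -0.295, -0.76], [0.681, 0.337, -0.65]] 515.9339186426968
{'clock': np.float64(0.1), 'qpos': array([-1.346,  0.277,  1.506,  0.   ,  1.361, -0.121]), 'qd': array([-0.001, -0.003, -0.002, -0.   ,  0.   ,  0.001]), 'effort': array([ 2.000e-03, -4.177e+01, -2.464e+01, -0.000e+00,  6.000e-03,
       -0.000e+00]), 'position': array([ 0.195, -0.54 ,  0.2  ]), 'ee_rot': array([-0.001,  0.985,  0.172, -0.   ]), 'contact_force': array([ 0.618,  0.74 , -0.526]), 'moment': array([ 0.049, -0.02 , -0.018]), 'gripper_force': np.float64(0.0), 'width': np.float64(0.085)}
```

```bash
python3 - <<'E'
import cv2
for n in('top0','sc0'):
    i=cv2.imread(f'pics/{n}.png'); cv2.imwrite(f'pics/{n}b.png',cv2.resize(i,(800,600),interpolation=cv2.INTER_CUBIC))
E
```

```text
(no output)
```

View pics/top0b.png

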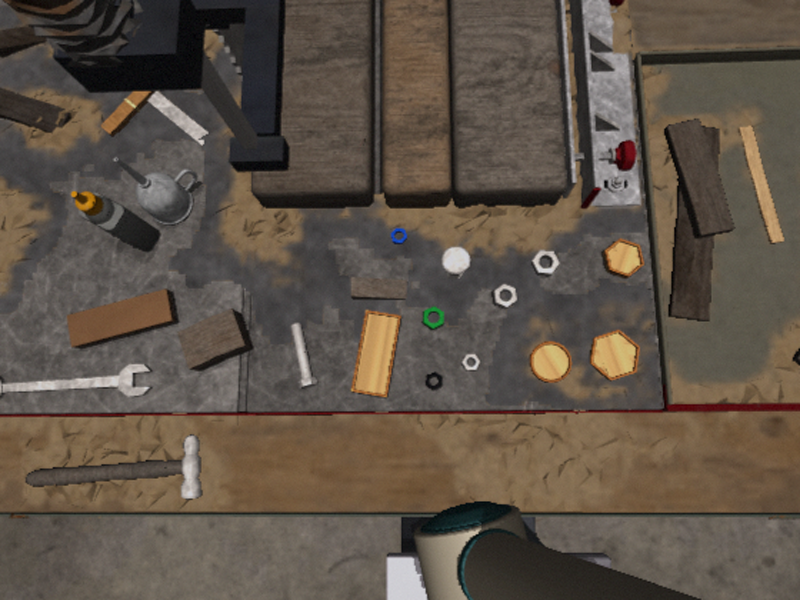

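View pics/sc0b.png

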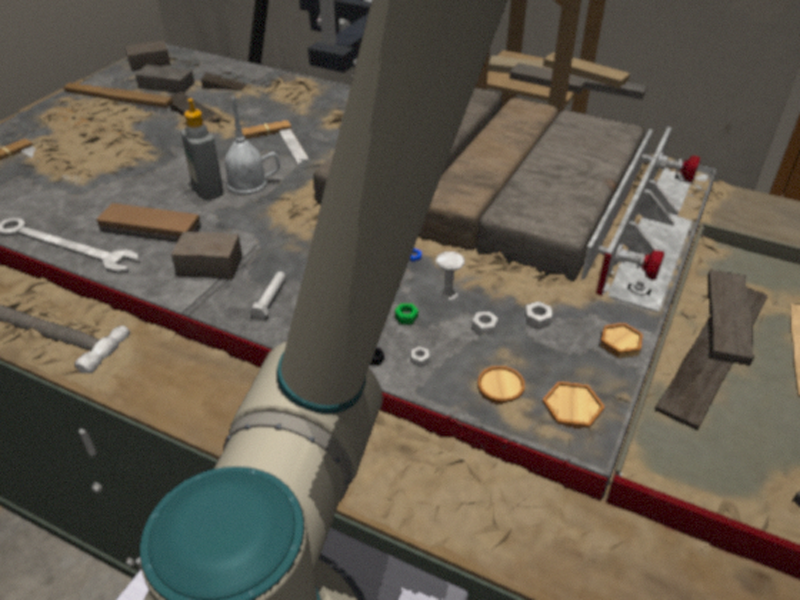

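The top view shows the bolt at (303,355) with its head at the lower end, the wedge at (379,289) and the block at (213,340). The long tray is at (376,354), the stud at (456,260) and the round tray at (550,362). The big hex tray is at (614,355) and the small one at (623,258). There are three silver nuts, at (545,262), (505,295) and (471,362). I'll measure them next.

```bash
cat > rect.py <<'E'
from h import *
import sys
# rectified: plane z, x range, y range, px/m
def rect(d,z,x0,x1,y0,y1,s):
    # out pixel (i,j): y=y1-i/s , x=x1-j/s
    W,H=int((y1-y0)*s),int((x1-x0)*s)
    j,i=np.mgrid[0:H,0:W]; X=np.stack([x1-j/s,y1-i/s,np.full(i.shape,z)],-1)
    c=X@d['R'].T+d['t']
    u=c[...,0]/c[...,2]*d['fx']+d['cx']; v=c[...,1]/c[...,2]*d['fy']+d['cy']
    return cv2.remap(d['img'],u.astype('f4'),v.astype('f4'),cv2.INTER_CUBIC)
E
python3 - <<'E'
from rect import *
d=load('top0')
r=rect(d,0.012,0.2,0.48,-0.34,0.04,2000); cv2.imwrite('pics/r1.png',r[:,:,::-1])
P=cloud(d)
k=1.4286
print('table',[P[int(v/k),int(u/k)].round(4).tolist() for u,v in((420,290),(520,330),(330,300),(580,300))])
for n,(u,v) in dict(bolt=(303,355),n1=(545,262),n2=(505,295),n3=(471,362),stud=(456,260),bt=(376,354),rt=(550,362),bh=(614,355),sh=(623,258),wedge=(379,289),block=(213,340)).items():
    u,v=int(u/k),int(v/k); w=34 if n in('bt','bolt','block') else 22
    Q=P[v-w:v+w,u-w:u+w]; m=((Q[...,2]>0.006)&(d['range_z'][v-w:v+w,u-w:u+w]>0)).astype('u1')
    _,L,st,_=cv2.connectedComponentsWithStats(m)
    ids=np.argsort([np.hypot(*(np.argwhere(L==q)-w).T).min() for q in range(1,len(st))]) if len(st)>1 else []
    if len(ids)==0: print(n,'none');continue
    q=max(ids[:1],key=lambda z:st[z+1,4])+1; pts=Q[L==q]
    print(n,len(pts),'c',pts.mean(0).round(4),'z',np.percentile(pts[:,2],[5,50,95]).round(4),'rect',np.round(cv2.minAreaRect((pts[:,:2]*1000).astype('f4')),1).tolist() if 0 else cv2.minAreaRect((pts[:,:2]*1000).astype('f4')))
E
```

```text
table [[0.5413, 0.1085, 0.0051], [0.4763, -0.0428, 0.0059], [0.5281, 0.2495, 0.0033], [0.5219, -0.1365, 0.0028]]
bolt 507 c [0.4566 0.2961 0.0148] z [0.0064 0.0161 0.0242] rect ((464.4444885253906, 298.7096252441406), (151.4139404296875, 57.571319580078125), 30.53901481628418)
n1 238 c [ 0.5788 -0.0847  0.0165] z [0.0065 0.0187 0.0217] rect ((583.7491455078125, -87.0816879272461), (42.10494613647461, 50.720863342285156), 52.99517822265625)
n2 191 c [ 0.5262 -0.0242  0.0153] z [0.0064 0.0172 0.0208] rect ((528.748291015625, -29.817543029785156), (37.64424514770508, 48.004295349121094), 12.803150177001953)
n3 78 c [0.4262 0.0319 0.0136] z [0.0096 0.0139 0.0166] rect ((425.5264892578125, 31.588218688964844), (23.52357292175293, 23.2392635345459), 88.07235717773438)
stud 864 c [0.6009 0.0472 0.0307] z [0.0064 0.0106 0.0713] rect ((594.3851928710938, 51.13564682006836), (96.41819763183594, 90.01156616210938), 88.73168182373047)
bt 1518 c [0.4419 0.1743 0.0115] z [0.0082 0.0113 0.0157] rect ((447.4866638183594, 177.3639373779297), (63.80249786376953, 136.67176818847656), 80.19612121582031)
rt 1225 c [ 0.4285 -0.0891  0.0101] z [0.0064 0.0098 0.0152] rect ((428.59521484375, -83.76225280761719), (91.96005249023438, 91.44889068603516), 86.2664566040039)
bh 1299 c [ 0.4332 -0.1834  0.0104] z [0.0065 0.0102 0.0154] rect ((437.7198791503906, -179.79591369628906), (91.5464096069336, 95.66476440429688), 86.08611297607422)
sh 550 c [ 0.583  -0.2063  0.0118] z [0.0084 0.0115 0.0159] rect ((582.8567504882812, -205.8585662841797), (53.73152160644531, 60.47282409667969), 39.00471878051758)
wedge 583 c [0.5393 0.1713 0.016 ] z [0.0066 0.0164 0.0255] rect ((532.7086181640625, 172.65821838378906), (93.2209701538086, 50.18778610229492), 86.30320739746094)
block 1446 c [0.4604 0.4126 0.0418] z [0.0153 0.0454 0.0481] rect ((462.388427734375, 417.18475341796875), (61.7279052734375, 91.28868103027344), 22.323509216308594)
```

View pics/r1.png

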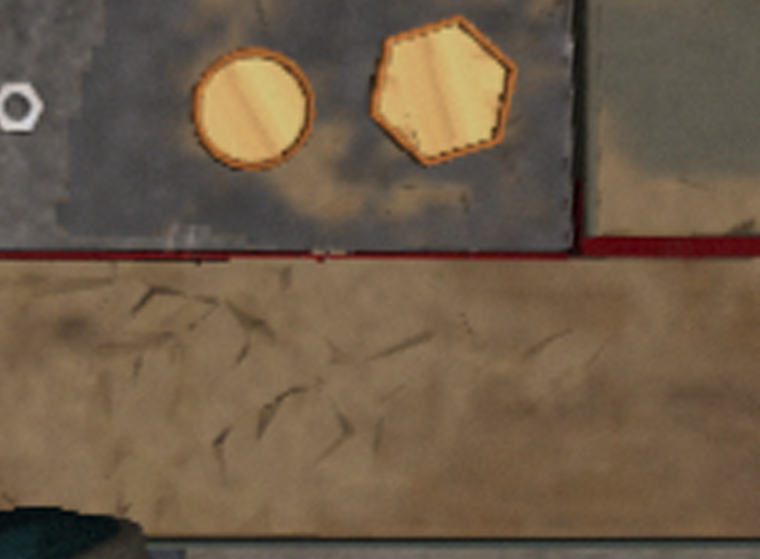

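That rectified crop missed most of the work: only the round and big hex trays and the left edge of nut n3 are in it. I'll redo it over the right area.

```bash
python3 - <<'E'
from rect import *
d=load('top0')
for n,z,y0,y1 in(('ra',0.012,-0.25,0.07),('rb',0.012,0.05,0.33)):
    r=rect(d,z,0.385,0.625,y0,y1,2500); cv2.imwrite(f'pics/{n}.png',r[:,:,::-1])
E
```

```text
(no output)
```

View pics/ra.png

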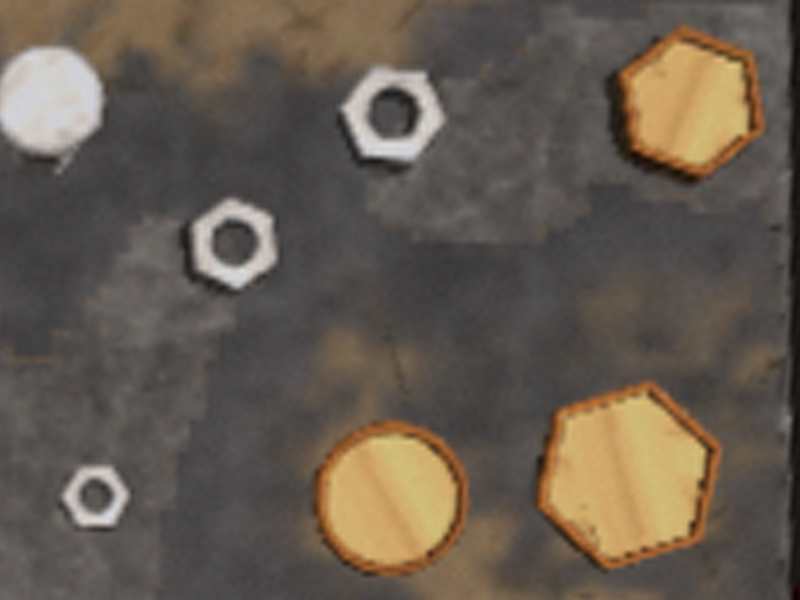

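View pics/rb.png

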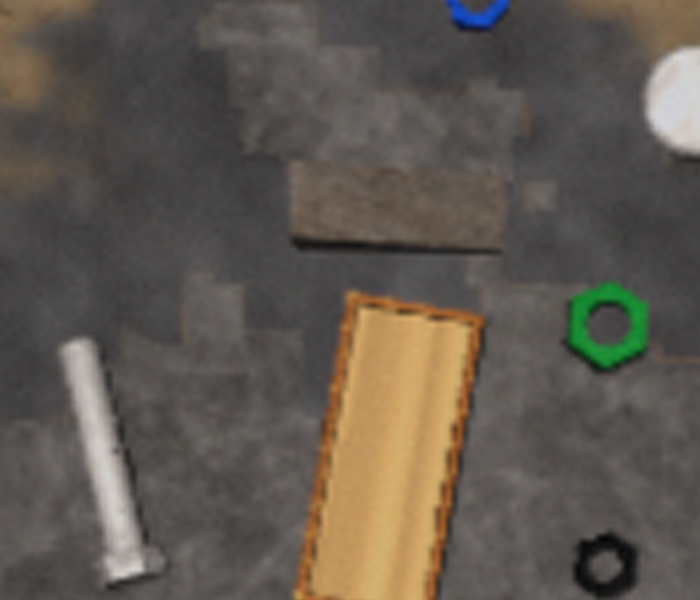

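n1 spans about 41 mm corner to corner, so it is the big nut. n2 spans about 37 mm and is a look-alike. n3 spans about 27 mm and is the small nut. To get exact poses I'll fit projected solid models to the silhouettes.

```bash
cat > fit.py <<'E'
from h import *
from scipy.optimize import minimize
S=6
def ngon(n,r,z0,z1,ph=0):
    a=ph+2*np.pi*np.arange(n)/n; c=np.c_[r*np.cos(a),r*np.sin(a)]
    return np.vstack([np.c_[c,np.full(n,z)] for z in(z0,z1)])
def box(w,y0,y1,z0,z1): return np.array([[x,y,z] for x in(-w/2,w/2) for y in(y0,y1) for z in(z0,z1)])
def hexp(af,h): return [ngon(6,af/np.sqrt(3),0,h,np.pi/2)]
def cyl(r,z,y0,y1):
    c=ngon(24,r,y0,y1); return c[:,[0,2,1]]+[0,0,z]
MODELS=dict(bolt=[cyl(.008,.0105,-.049,.04),cyl(.0135,.012,.038,.049)],big_nut=hexp(.036,.019),small_nut=hexp(.024,.013),other=hexp(.032,.017),
 stud=[ngon(32,.0205,.057,.069),ngon(32,.008,.011,.057),ngon(32,.017,0,.011),ngon(32,.013,.048,.057)],
 bolt_tray=[box(.055,-.063,.063,0,.014)],big_hex_tray=hexp(.068,.014),small_hex_tray=hexp(.054,.014),round_tray=[ngon(48,.031,0,.014)],wedge=[box(.031,-.0425,.0425,0,.02)])
def fit(d,model,p0,kind,zb=0,w=60):
    R,t=d['R'],d['t']
    def proj(X): c=X@R.T+t; return np.c_[c[:,0]/c[:,2]*d['fx']+d['cx'],c[:,1]/c[:,2]*d['fy']+d['cy']]
    u0,v0=proj(np.array([[p0[0],p0[1],zb+.01]]))[0].astype(int)
    x0,y0=max(u0-w,0),max(v0-w,0)
    im=cv2.resize(d['img'][y0:v0+w,x0:u0+w],None,fx=S,fy=S,interpolation=cv2.INTER_CUBIC)
    hsv=cv2.cvtColor(im,cv2.COLOR_RGB2HSV).astype(int)
    M=(hsv[...,2]>140)&(hsv[...,1]<60) if kind=='steel' else (hsv[...,1]>105)&(hsv[...,2]>105)
    def sil(p):
        c,s=np.cos(p[2]),np.sin(p[2]); T=np.array([[c,s,0],[-s,c,0],[0,0,1]])
        o=np.zeros(M.shape,'u1')
        for h in MODELS[model]:
            q=(proj(h@T+[p[0],p[1],zb])-[x0,y0]+.5)*S-.5
            cv2.fillConvexPoly(o,cv2.convexHull((q*16).round().astype('i4')),1,cv2.LINE_8,4)
        return o
    near=cv2.dilate(sil(p0),np.ones((9*S,9*S)))>0
    n,L=cv2.connectedComponents(M.astype('u1')); Mf=np.zeros(M.shape,'u1')
    cs,_=cv2.findContours((M&near).astype('u1'),cv2.RETR_EXTERNAL,cv2.CHAIN_APPROX_NONE)
    cv2.drawContours(Mf,[max(cs,key=cv2.contourArea)],-1,1,-1)
    def cost(q):
        o=sil([q[0]/1000,q[1]/1000,q[2]/30]); return 1-(o&Mf).sum()/((o|Mf).sum())
    best=min((minimize(cost,[p0[0]*1e3,p0[1]*1e3,(p0[2]+a)*30],method='Nelder-Mead',options=dict(initial_simplex=[[p0[0]*1e3+i,p0[1]*1e3+j,(p0[2]+a)*30+k] for i,j,k in((0,0,0),(5,0,0),(0,5,0),(0,0,4))],xatol=.02,fatol=1e-5)) for a in(-.2,0,.2)),key=lambda r:r.fun)
    return best.x[0]/1e3,best.x[1]/1e3,np.degrees(best.x[2]/30),1-best.fun
E
python3 - <<'E'
from fit import *
d=load('top0'); r=np.radians
for m,x,y,a,k in(('bolt',.441,.288,193,'steel'),('big_nut',.579,-.087,93,'steel'),('other',.528,-.024,60,'steel'),('small_nut',.427,.031,90,'steel'),('stud',.585,.05,0,'steel'),('bolt_tray',.442,.175,-190,'wood'),('big_hex_tray',.433,-.183,80,'wood'),('small_hex_tray',.583,-.206,110,'wood'),('round_tray',.426,-.087,0,'wood')):
    # yaw: model y axis; bolt head dir = yaw+90
    p=[x,y,r(a-90 if m in('bolt','bolt_tray') else a-90)]
    print(m,np.round(fit(d,m,p,k),4))
P=cloud(d); m=(P[...,2]>.2)&(P[...,0]>.3)&(P[...,0]<.75)&(abs(P[...,1])<.45)&(d['range_z']>0)
print(P[m].min(0),P[m].max(0)) if m.any() else None
E
```

```text
bolt [  0.4431   0.2897 105.0093   0.6361]
big_nut [ 0.5788 -0.0866 -6.1954  0.8017]
other [  0.5279  -0.0235 -18.3598   0.8185]
small_nut [ 0.427   0.0313 -0.9013  0.8665]
stud [ 5.70600e-01  5.32000e-02 -8.83385e+01  7.30500e-01]
bolt_tray [ 4.420000e-01  1.750000e-01 -2.801689e+02  9.719000e-01]
big_hex_tray [  0.4354  -0.1824 -42.6543   0.9332]
small_hex_tray [ 0.5846 -0.2073 37.5281  0.8775]
round_tray [  0.4259  -0.0868 -74.8401   0.9406]
[0.58489825 0.2419156  0.29685353] [0.74998925 0.3514928  0.59348847]
```

```bash
cat > ov.py <<'E'
from fit import *
def ov(d,m,p,zb=0,w=30,s=6):
    R,t=d['R'],d['t']
    def proj(X): c=X@R.T+t; return np.c_[c[:,0]/c[:,2]*d['fx']+d['cx'],c[:,1]/c[:,2]*d['fy']+d['cy']]
    u0,v0=proj(np.array([[p[0],p[1],zb+.01]]))[0].astype(int)
    im=cv2.resize(d['img'][v0-w:v0+w,u0-w:u0+w],None,fx=s,fy=s,interpolation=cv2.INTER_CUBIC)[:,:,::-1].copy()
    a=np.radians(p[2]);c,q=np.cos(a),np.sin(a); T=np.array([[c,q,0],[-q,c,0],[0,0,1]])
    for h in MODELS[m]:
        k=(proj(h@T+[p[0],p[1],zb])-[u0-w,v0-w]+.5)*s-.5
        cv2.polylines(im,[cv2.convexHull(k.round().astype('i4'))],True,(0,0,255),1)
    return im
E
python3 - <<'E'
from ov import *
d=load('top0')
t=[ov(d,m,p,w=22) for m,p in(('bolt',(.4431,.2897,105)),('big_nut',(.5788,-.0866,-6.2)),('small_nut',(.427,.0313,-.9)),('stud',(.5706,.0532,0)),('small_hex_tray',(.5846,-.2073,37.5)),('big_hex_tray',(.4354,-.1824,-42.6)))]
cv2.imwrite('pics/ov.png',np.vstack([np.hstack(t[:3]),np.hstack(t[3:])]))
E
```

```text
(no output)
```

View pics/ov.png

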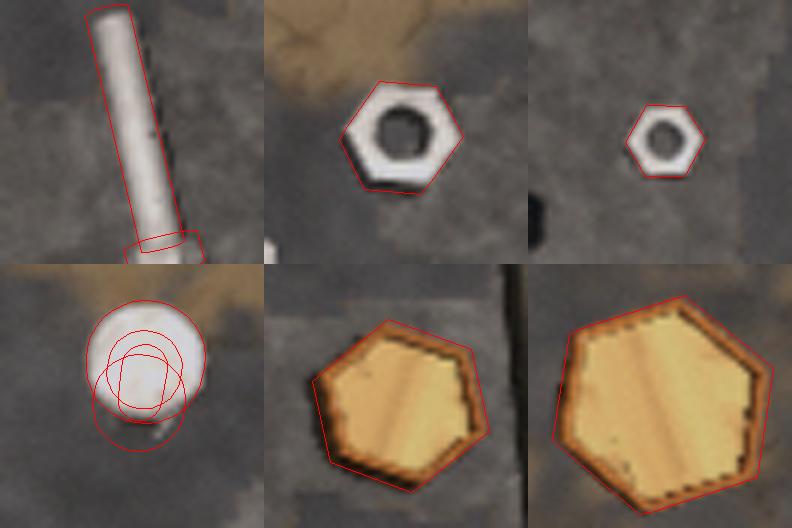

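The overlay shows the nut, stud and tray outlines sitting within about a millimetre of the objects. The bolt outline is off, so I'll refine it with a lower threshold.

```bash
sed -i "s/def fit(d,model,p0,kind,zb=0,w=60)/def fit(d,model,p0,kind,zb=0,w=60,V=140)/; s/hsv\[...,2\]>140/hsv[...,2]>V/" fit.py
python3 - <<'E'
from ov import *
d=load('top0'); t=[]
for V in(120,140):
    p=fit(d,'bolt',[.443,.29,np.radians(103.5)],'steel',V=V); print(np.round(p,4)); t.append(ov(d,'bolt',p,w=35,s=5))
im=ov(d,'stud',(0,9,0)) if 0 else None
cv2.imwrite('pics/ov2.png',np.hstack(t))
E
```

```text
[  0.4431   0.2898 102.3955   0.7431]
[  0.4435   0.2887 102.2766   0.6365]
```

View pics/ov2.png

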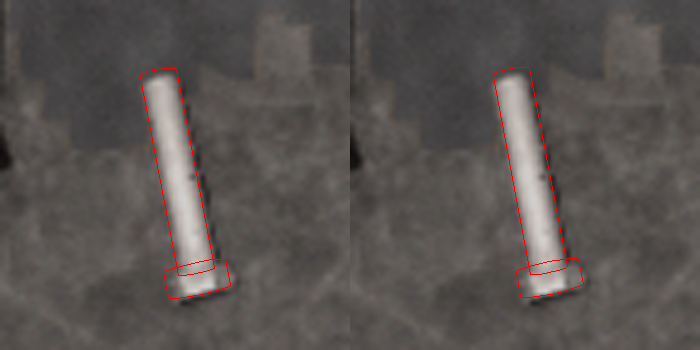

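```bash
cat > go.py <<'E'
from h import *
import sys
from scipy.spatial.transform import Rotation as Ro
def goal(x,y,z,phi):
    s=manip.get_state(); w,a,b,c=s['ee_rot']; R=Ro.from_quat([a,b,c,w]).as_matrix()
    f=np.degrees(np.arctan2(R[1,0],R[0,0])); d=R.T@(np.array([x,y,z])-s['position'])/.04
    print('t',round(s['clock'],2),'pos',s['position'].round(4),'phi',round(f,1),'zax',R[:,2].round(3),'w',round(s['width'],4),'gf',round(float(s['gripper_force']),1),'F',s['contact_force'].round(1),'q',s['qpos'].round(2))
    print('shift units',d.round(3),'turn units',round(((f-phi+180)%360-180)/10,3))
if __name__=='__main__': goal(*map(float,sys.argv[1:]))
E
python3 go.py .4353 .2881 .10 12.4
```

```text
t 0.1 pos [ 0.1948 -0.5405  0.1998] phi 19.8 zax [-0.     0.002 -1.   ] w 0.0852 gf 0.0 F [ 0.6  0.7 -0.5] q [-1.35  0.28  1.51  0.    1.36 -0.12]
shift units [ 12.677 -17.446   2.527] turn units 0.741
```

play_rows([
  [0.63,-0.87,0,0,85],
  [1.27,-1.74,0,0.2,85],
  [1.9,-2.62,0,0.3,70],
  [2.54,-3.49,0,0.5,60],
  [3.17,-4.36,0,0.74,60],
])

```text
clock: 0.72
position: [0.2552, -0.3323, 0.2003]
ee_rot: [-0.0, 0.994, 0.107, 0.0]
contact_force: [1.0, -0.4, 0.7]
width: 0.0598
gripper_force: 0.0
```

```bash
python3 go.py .4353 .2881 .10 12.4
```

```text
t 0.72 pos [ 0.2552 -0.3323  0.2003] phi 12.3 zax [-0.     0.001 -1.   ] w 0.0598 gf 0.0 F [ 1.  -0.4  0.7] q [-1.08  0.04  1.8   0.    1.3   0.27]
shift units [  7.706 -14.19    2.517] turn units -0.008
```

play_rows([
  [0.5,-0.95,0,0,50],
  [1.03,-1.9,0,0,50],
  [1.54,-2.84,0,0,50],
  [2.06,-3.78,0,0,50],
  [2.57,-4.73,0,0,50],
])

```text
clock: 1.35
position: [0.3148, -0.1256, 0.2005]
ee_rot: [0.0, 0.994, 0.108, 0.0]
contact_force: [0.8, -0.3, 0.1]
width: 0.0501
gripper_force: 0.0
```

play_rows([
  [0.5,-0.95,0.2,0,50],
  [1.03,-1.9,0.4,0,50],
  [1.54,-2.84,0.6,0,50],
  [2.06,-3.78,0.8,0,50],
  [2.57,-4.73,1.0,0,50],
])

```text
clock: 1.98
position: [0.3746, 0.0812, 0.1602]
ee_rot: [0.0, 0.994, 0.108, 0.0]
contact_force: [0.8, -0.9, -0.1]
width: 0.0497
gripper_force: 0.0
```

play_rows([
  [0.5,-0.95,0.3,0,50],
  [1.03,-1.9,0.7,0,50],
  [1.54,-2.84,1.0,0,50],
  [2.1,-3.9,1.5,0,50],
  [2.3,-4.3,1.5,0,50],
])

```text
clock: 2.6
position: [0.4266, 0.2691, 0.0988]
ee_rot: [0.0, 0.994, 0.109, -0.002]
contact_force: [0.2, -1.4, 0.4]
width: 0.05
gripper_force: 0.0
```

```bash
python3 go.py .4353 .2881 .0065 12.4; python3 -c "
from h import *
snap('scene','s1')"
```

```text
t 2.6 pos [0.4266 0.2691 0.0988] phi 12.5 zax [-0.003 -0.001 -1.   ] w 0.05 gf 0.0 F [ 0.2 -1.4  0.4] q [0.42 0.25 1.81 0.   1.08 1.78]
shift units [ 0.323 -0.419  2.307] turn units 0.014
```

play_rows([
  [0.2,-0.3,0.3,0,50],
  [0.32,-0.42,1.0,0,50],
  [0.32,-0.42,1.4,0,50],
  [0.32,-0.42,1.5,0,50],
])

```text
clock: 3.15
position: [0.4355, 0.2854, 0.0396]
ee_rot: [0.001, 0.994, 0.108, -0.001]
contact_force: [0.1, -0.3, -0.5]
width: 0.05
gripper_force: 0.0
```

```bash
python3 go.py .4353 .2881 .0065 12.4; python3 -c "
from h import *
d=snap('top','t2');d2=snap('scene','s2')
a=cv2.resize(d['img'][200:300,160:290],None,fx=4,fy=4,interpolation=2)[:,:,::-1]
b=cv2.resize(d2['img'][140:240,130:260],None,fx=4,fy=4,interpolation=2)[:,:,::-1]
cv2.imwrite('pics/v2.png',np.hstack([a,b])[:, :1040]);cv2.imwrite('pics/v2.png',cv2.resize(cv2.imread('pics/v2.png'),(800,308)))"
```

```text
t 3.15 pos [0.4355 0.2854 0.0396] phi 12.3 zax [-0.002 -0.001 -1.   ] w 0.05 gf 0.0 F [ 0.1 -0.3 -0.5] q [ 0.45  0.34  1.85 -0.    0.95  1.8 ]
shift units [ 0.012 -0.067  0.827] turn units -0.006
```

View pics/v2.png

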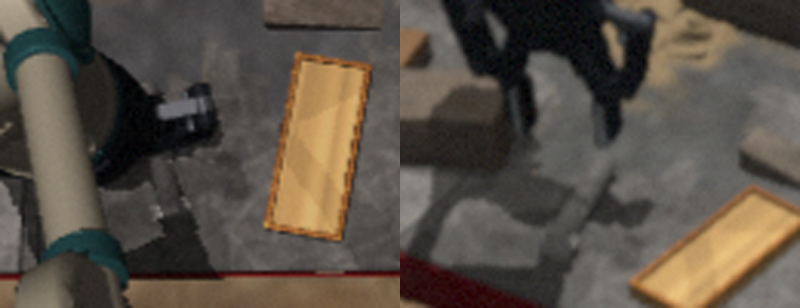

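The fingers straddle the bolt shank near its middle, at about (175,175) in the left panel, with the head still visible in front at (165,210). I'll go down and grip.

play_rows([
  [0,-0.05,0.4,0,50],
  [0.01,-0.07,0.8,0,50],
  [0.01,-0.07,0.82,0,40],
  [0.01,-0.07,0.82,0,25],
  [0.01,-0.07,0.82,0,10],
], newtons=50)

```text
clock: 3.88
position: [0.4368, 0.2898, 0.0087]
ee_rot: [-0.0, 0.994, 0.108, 0.001]
contact_force: [-0.2, -0.8, 0.2]
width: 0.0103
gripper_force: 0.0
```

play_rows([
  [0,0,0,0,8],
  [0,0,0,0,8],
  [0,0,0,0,8],
  [0,0,0,0,8],
])

```text
clock: 4.38
position: [0.4361, 0.2895, 0.0078]
ee_rot: [0.0, 0.994, 0.108, 0.0]
contact_force: [-0.4, -0.3, -0.8]
width: 0.0077
gripper_force: 0.0
```

```bash
python3 go.py .4353 .2881 .0065 12.4
```

```text
t 4.38 pos [0.4361 0.2895 0.0078] phi 12.4 zax [ 0. -0. -1.] w 0.0077 gf 0.0 F [-0.4 -0.3 -0.8] q [ 0.45  0.38  1.89 -0.    0.87  1.81]
shift units [-0.027  0.031  0.032] turn units 0.001
```

The fingers closed on nothing, so I need to look.

play_rows([
  [0,0,0,0,30],
  [0,0,0,0,50],
  [0,0,-0.7,0,50],
  [0,0,-1.5,0,50],
  [0,0,-2.5,0,50],
])

```text
clock: 5.0
position: [0.4354, 0.2892, 0.1081]
ee_rot: [0.0, 0.994, 0.108, -0.001]
contact_force: [1.4, -0.7, 0.2]
width: 0.0497
gripper_force: 0.0
```

play_rows([
  [0.2,1.0,0,0,50],
  [0.4,2.0,0,0,50],
  [0.6,3.0,0,0,50],
])

```text
clock: 5.38
position: [0.4857, 0.1765, 0.108]
ee_rot: [0.0, 0.994, 0.108, 0.0]
contact_force: [0.6, 0.1, -0.1]
width: 0.0502
gripper_force: 0.0
```

```bash
python3 go.py .4353 .2881 .0065 12.4; python3 -c "
from ov import *
d=snap('top','t3');d2=snap('scene','s3')
p=fit(d,'bolt',[.443,.29,np.radians(103.5)],'steel',V=120); print(np.round(p,4))
b=cv2.resize(d2['img'][140:240,130:260],None,fx=4,fy=4,interpolation=2)[:400,:400,::-1]
cv2.imwrite('pics/v3.png',np.hstack([ov(d,'bolt',(.4431,.2898,102.4),w=40,s=5),b]))"
```

```text
t 5.38 pos [0.4857 0.1765 0.108 ] phi 12.4 zax [ 0.001  0.    -1.   ] w 0.0502 gf 0.0 F [ 0.6  0.1 -0.1] q [ 0.21  0.26  1.77 -0.    1.11  1.57]
shift units [-0.631 -2.996  2.537] turn units 0.005
[4.42800e-01 2.79500e-01 8.58611e+01 4.95000e-02]
```

View pics/v3.png

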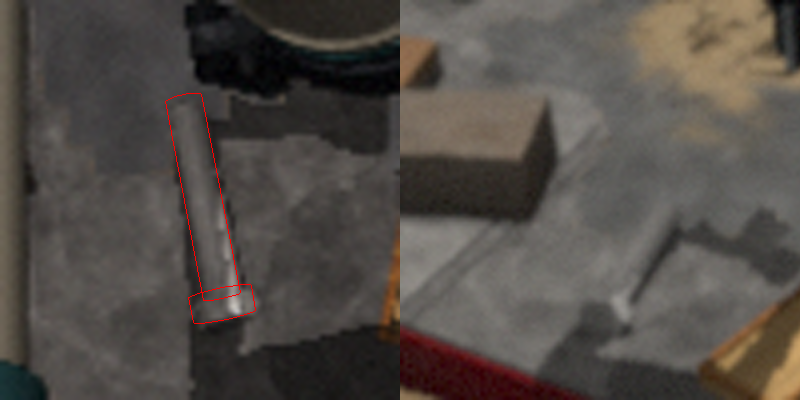

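The bolt hasn't moved, so the fingers passed beside it or above it. I'll cross-check the calibration with the second camera.

```bash
python3 - <<'E'
from ov import *
d=load('sc0'); t=load('top0'); tt=[]
for m,p0,k,V in(('bolt',(.443,.29,102.4),'steel',110),('small_nut',(.427,.0313,-.9),'steel',130),('big_nut',(.579,-.0866,-6),'steel',130),('big_hex_tray',(.4354,-.1824,-42.6),'wood',0),('round_tray',(.426,-.087,0),'wood',0)):
    p=fit(d,m,[p0[0],p0[1],np.radians(p0[2])],k,V=V); print(m,np.round(p,4)); 
    if m!='bolt': tt.append(ov(d,m,p0,w=25,s=6))
    else: tt.append(ov(d,m,p0,w=25,s=6))
P=cloud(d);v,u=int(285*.7),int(268*.7)
print('bolt depth pts',[P[int(y*.7),int(x*.7)].round(4).tolist() for x,y in((275,283),(266,298),(261,310),(300,300),(230,300))])
cv2.imwrite('pics/v4.png',np.vstack([np.hstack(tt[:2]),np.hstack(tt[2:4])]))
# finger positions vs TCP in s2
d=load('s2');P=cloud(d); Z=P[...,2]
s=np.array([.4355,.2854]); D=np.hypot(P[...,0]-s[0],P[...,1]-s[1])
for z0,z1 in((.03,.045),(.045,.055),(.055,.065)):
    m=(Z>z0)&(Z<z1)&(D<.07)&(d['range_z']>0)&(P[...,1]<.36); 
    if m.any(): q=P[m][:,:2]-s; a=np.radians(12.4); print(z0,m.sum(),'toolx',np.percentile(q@[np.cos(a),np.sin(a)],[2,50,98]).round(3),'tooly',np.percentile(q@[np.sin(a),-np.cos(a)],[2,25,50,75,98]).round(3))
m=(D<.06)&(d['range_z']>0)&(Z>.025);print('minZ near',np.percentile(Z[m],[1,5,20]))
E
```

```text
bolt [ 0.4632  0.2978 98.8269  0.6687]
small_nut [  0.4383   0.0368 -30.3401   0.7419]
big_nut [  0.595   -0.0814 -34.7294   0.6661]
big_hex_tray [  0.4467  -0.1794 -41.4158   0.845 ]
round_tray [  0.4369  -0.0826 -21.2425   0.8127]
bolt depth pts [[0.4613, 0.2918, 0.0179], [0.4246, 0.2814, 0.0215], [0.3953, 0.2706, 0.0236], [0.1609, 0.0217, 0.3178], [0.4109, 0.3385, 0.0042]]
minZ near [0.08639565 0.12596305 0.18268219]
```

View pics/v4.png

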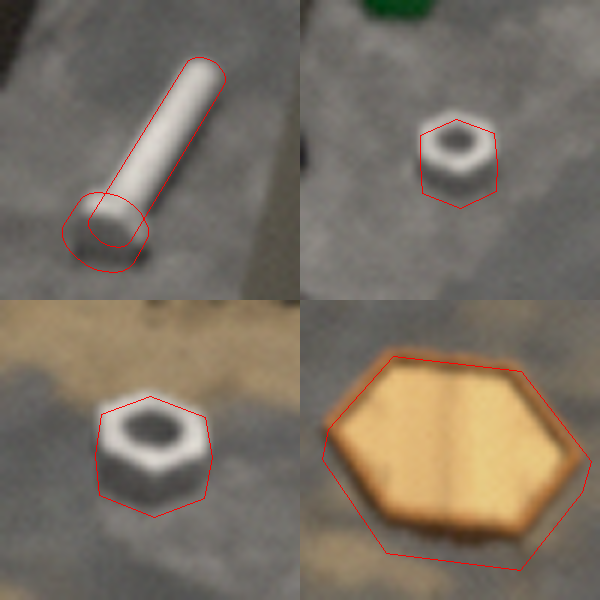

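```bash
python3 - <<'E'
from h import *
d=load('s2'); P=cloud(d)
for u,v in((196,183),(196,175),(198,165),(170,181),(170,170),(186,205),(184,215),(150,185)): print(u,v,P[v,u].round(4),d['range_z'][v,u].round(3))
for X in((.4355,.2854,.0396),(.4355,.2854,.1),(.4355,.2854,.0)):
    c=d['R']@X+d['t']; print('tcp px',c[:2]/c[2]*d['fx']+[d['cx'],d['cy']])
a=np.radians(12.4); 
img=cv2.resize(d['img'][100:250,110:270],None,fx=4,fy=4,interpolation=2)[:,:,::-1].copy()
img=cv2.convertScaleAbs(img,alpha=1.8)
for k in(-.025,0,.025):
    for z in(.0396,.10):
        X=np.array([.4355+k*np.sin(a),.2854-k*np.cos(a),z]); c=d['R']@X+d['t']; q=((c[:2]/c[2]*d['fx']+[d['cx'],d['cy']])-[110,100])*4; cv2.circle(img,(int(q[0]),int(q[1])),4,(0,0,255) if z<.05 else (0,255,0),-1)
cv2.imwrite('pics/v5.png',img)
E
```

```text
196 183 [0.4369 0.2563 0.0878] 1.038
196 175 [0.4375 0.2542 0.1081] 1.024
198 165 [0.4423 0.2499 0.1308] 1.011
170 181 [0.4226 0.3104 0.0838] 1.049
170 170 [0.4305 0.3124 0.1056] 1.041
186 205 [0.4302 0.2849 0.0241] 1.084
184 215 [0.4014 0.2697 0.0247] 1.059
150 185 [0.4456 0.3894 0.0298] 1.126
tcp px [186.38595505 197.80697671]
tcp px [182.88705817 174.54557684]
tcp px [188.54481215 212.15951126]
```

View pics/v5.png

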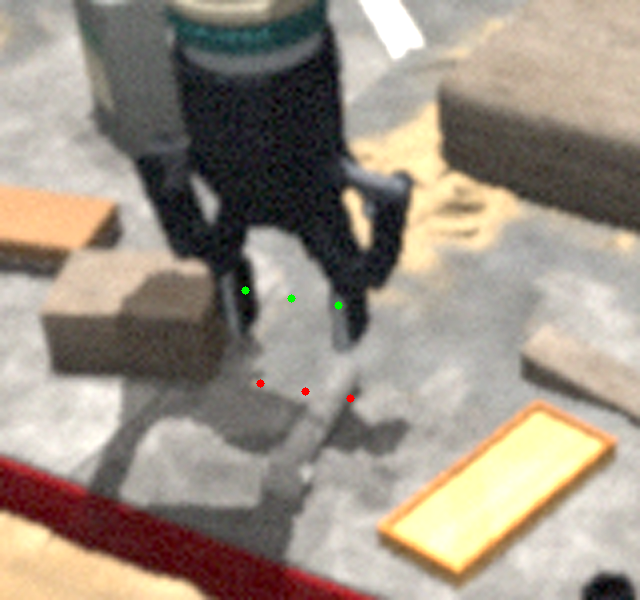

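In this view the fingertips, at about (237,335) and (350,348), sit well above the projected TCP, shown by the red dots. They are roughly 38 mm higher than the reported z, while x and y agree. The depth readings near the tips, about 0.084 to 0.088, say the same. I'll go back over the bolt and check the tip height before going lower.

play_rows([
  [-0.2,-1.0,0,0,50],
  [-0.4,-2.0,0,0,50],
  [-0.63,-3.03,0,0,50],
  [-0.63,-3.03,1.2,0,50],
  [-0.63,-3.03,2.3,0,50],
])

```text
clock: 6.1
position: [0.4342, 0.2919, 0.0152]
ee_rot: [-0.0, 0.994, 0.109, 0.001]
contact_force: [-0.6, -0.1, 0.1]
width: 0.0498
gripper_force: 0.0
```

```bash
python3 go.py .4353 .2881 .0065 12.4; python3 - <<'E'
from h import *
d=snap('scene','s6'); P=cloud(d); s=manip.get_state()['position']
for k in(-1,1):
    a=np.radians(12.4)
    col=[]
    for z in np.arange(.0,.14,.004):
        X=np.array([s[0]+k*.029*np.sin(a),s[1]-k*.029*np.cos(a),z]); c=d['R']@X+d['t']; u,v=(c[:2]/c[2]*d['fx']+[d['cx'],d['cy']]).round().astype(int)
        col.append((round(z,3),P[v,u].round(3).tolist(),int(d['img'][v,u].sum())))
    print(*col,sep='\n')
img=cv2.resize(d['img'][120:250,110:270],None,fx=4,fy=4,interpolation=2)[:,:,::-1]
cv2.imwrite('pics/v6.png',cv2.convertScaleAbs(img,alpha=1.8))
E
```

```text
t 6.1 pos [0.4342 0.2919 0.0152] phi 12.5 zax [ 0.001  0.001 -1.   ] w 0.0498 gf 0.0 F [-0.6 -0.1  0.1] q [0.46 0.37 1.88 0.   0.89 1.81]
shift units [0.005 0.099 0.217] turn units 0.012
(np.float64(0.0), [0.419, 0.313, 0.005], 138)
(np.float64(0.004), [0.426, 0.319, 0.003], 133)
(np.float64(0.008), [0.427, 0.322, 0.004], 133)
(np.float64(0.012), [0.434, 0.328, -0.001], 158)
(np.float64(0.016), [0.437, 0.329, 0.003], 189)
(np.float64(0.02), [0.442, 0.333, -0.0], 183)
(np.float64(0.024), [0.441, 0.334, 0.005], 189)
(np.float64(0.028), [0.448, 0.34, 0.002], 180)
(np.float64(0.032), [0.454, 0.344, 0.001], 192)
(np.float64(0.036), [0.456, 0.345, 0.002], 170)
(np.float64(0.04), [0.459, 0.351, 0.003], 180)
(np.float64(0.044), [0.464, 0.355, 0.001], 185)
(np.float64(0.048), [0.468, 0.357, 0.003], 173)
(np.float64(0.052), [0.47, 0.358, 0.004], 130)
(np.float64(0.056), [0.421, 0.316, 0.059], 58)
(np.float64(0.06), [0.425, 0.318, 0.059], 60)
(np.float64(0.064), [0.423, 0.316, 0.066], 28)
(np.float64(0.068), [0.421, 0.317, 0.07], 83)
(np.float64(0.072), [0.423, 0.318, 0.073], 54)
(np.float64(0.
[... 1673 characters left out ...]
)
(np.float64(0.08), [0.437, 0.263, 0.078], 128)
(np.float64(0.084), [0.435, 0.26, 0.085], 89)
(np.float64(0.088), [0.432, 0.257, 0.093], 58)
(np.float64(0.092), [0.431, 0.256, 0.097], 40)
(np.float64(0.096), [0.431, 0.258, 0.101], 38)
(np.float64(0.1), [0.433, 0.259, 0.102], 41)
(np.float64(0.104), [0.434, 0.259, 0.106], 81)
(np.float64(0.108), [0.435, 0.259, 0.111], 74)
(np.float64(0.112), [0.448, 0.269, 0.101], 58)
(np.float64(0.116), [0.436, 0.262, 0.116], 59)
(np.float64(0.12), [0.438, 0.263, 0.117], 64)
(np.float64(0.124), [0.439, 0.263, 0.122], 47)
(np.float64(0.128), [0.443, 0.266, 0.122], 38)
(np.float64(0.132), [0.446, 0.27, 0.122], 36)
(np.float64(0.136), [0.453, 0.275, 0.12], 47)
```

View pics/v6.png

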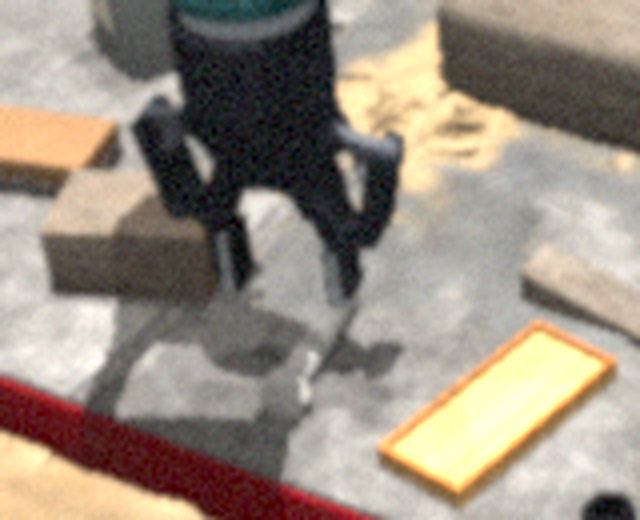

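The depth columns put the tips at about z = 0.054 with a reported TCP z of 0.0152 and 50 mm opening. Taking off about 3.5 mm of swing, the true tip is about reported z + 0.035. For the bolt I want reported z ≈ -0.029. I'll go down in guarded steps.

play_rows([
  [0,0.03,0.4,0,50],
  [0,0.03,0.7,0,50],
  [0,0.03,0.85,0,50],
  [0,0.03,0.85,0,50],
])

```text
clock: 6.65
position: [0.4349, 0.2893, -0.0181]
ee_rot: [0.0, 0.994, 0.108, -0.0]
contact_force: [0.4, 0.5, -0.3]
width: 0.0499
gripper_force: 0.0
```

play_rows([
  [0,0,0.1,0,50],
  [0,0,0.2,0,50],
  [0,0,0.25,0,50],
  [0,0,0.25,0,50],
])

```text
clock: 7.15
position: [0.4348, 0.2892, -0.0284]
ee_rot: [0.0, 0.994, 0.108, -0.0]
contact_force: [-0.1, 0.2, 0.8]
width: 0.0502
gripper_force: 0.0
```

```bash
python3 go.py .4353 .2881 -.029 12.4; python3 - <<'E'
from h import *
d=snap('scene','s7'); P=cloud(d); s=manip.get_state()['position']; a=np.radians(12.4)
for z in np.arange(0,.04,.003):
    X=np.array([s[0]+.027*np.sin(a),s[1]-.027*np.cos(a),z]); c=d['R']@X+d['t']; u,v=(c[:2]/c[2]*d['fx']+[d['cx'],d['cy']]).round().astype(int)
    print(round(z,3),P[v,u].round(3))
E
```

```text
t 7.15 pos [ 0.4348  0.2892 -0.0284] phi 12.4 zax [-0. -0. -1.] w 0.0502 gf 0.0 F [-0.1  0.2  0.8] q [ 0.45  0.43  1.93 -0.    0.78  1.81]
shift units [0.006 0.029 0.015] turn units 0.001
0.0 [0.437 0.259 0.004]
0.003 [0.441 0.262 0.002]
0.006 [0.433 0.258 0.013]
0.009 [0.436 0.26  0.013]
0.012 [0.434 0.258 0.017]
0.015 [0.437 0.26  0.017]
0.018 [0.436 0.259 0.024]
0.021 [0.438 0.26  0.025]
0.024 [0.437 0.258 0.029]
0.027 [0.434 0.258 0.034]
0.03 [0.433 0.257 0.038]
0.033 [0.434 0.258 0.039]
0.036 [0.438 0.261 0.038]
0.039 [0.436 0.259 0.043]
```

play_rows([
  [0,0.03,0,0,35],
  [0,0.03,0,0,20],
  [0,0.03,0,0,10],
  [0,0.03,0,0,10],
  [0,0.03,0,0,10],
], newtons=60)

```text
clock: 7.82
position: [0.4353, 0.2881, -0.028]
ee_rot: [0.0, 0.994, 0.108, 0.0]
contact_force: [-0.6, -0.5, 3.6]
width: 0.0135
gripper_force: 58.5
```

```bash
python3 go.py .442 .175 .03 -10.2
```

```text
t 7.83 pos [ 0.4353  0.2881 -0.028 ] phi 12.4 zax [ 0. -0. -1.] w 0.0135 gf 58.5 F [-0.6 -0.5  3.6] q [ 0.45  0.43  1.93 -0.    0.78  1.81]
shift units [-0.444  2.798 -1.449] turn units 2.262
```

The width of 13.5 mm is less than the 16 mm shank and there is some upward force, so the tips are pinching above the axis. I'll open, go lower under guard and grip again.

play_rows([
  [0,0,0,0,25],
  [0,0,0,0,40],
  [0,0,0.06,0,40],
  [0,0,0.1,0,40],
  [0,0,0.1,0,40],
])

```text
clock: 8.45
position: [0.4351, 0.2881, -0.0322]
ee_rot: [0.0, 0.994, 0.108, -0.0]
contact_force: [-0.5, -1.0, 2.6]
width: 0.0402
gripper_force: 1.4
```

play_rows([
  [0,0,0.05,0,25],
  [0,0,0.05,0,25],
  [0,0,0.05,0,25],
])

```text
clock: 8.82
position: [0.4367, 0.2891, -0.0309]
ee_rot: [-0.001, 0.994, 0.108, 0.002]
contact_force: [-4.6, -0.9, 26.0]
width: 0.0253
gripper_force: 13.1
```

```bash
python3 go.py .4353 .2881 -.034 12.4
```

```text
t 8.82 pos [ 0.4367  0.2891 -0.0309] phi 12.4 zax [ 0.004  0.002 -1.   ] w 0.0253 gf 13.1 F [-4.6 -0.9 26. ] q [0.45 0.44 1.93 0.   0.77 1.81]
shift units [-0.039  0.016  0.078] turn units -0.001
```

The fingertips now touch the table: 26 N at reported z = -0.031. So true tip z ≈ reported + 0.031, and the 13.5 mm reading probably comes from soft pads. I'll back up and regrip with the tips about 6 mm up.

play_rows([
  [0,0,-0.1,0,30],
  [0,0,-0.22,0,30],
  [0,0,-0.22,0,10],
  [0,0,-0.22,0,8],
  [0,0,-0.22,0,8],
], newtons=60)

```text
clock: 9.45
position: [0.4353, 0.2883, -0.0252]
ee_rot: [-0.0, 0.994, 0.108, 0.0]
contact_force: [-1.0, -0.3, 6.4]
width: 0.0135
gripper_force: 58.5
```

play_rows([
  [0,0,0,0,8],
  [0,0,-0.1,0,8],
  [0,0,-0.3,0,8],
  [0,0,-0.5,0,8],
])

```text
clock: 9.95
position: [0.435, 0.288, -0.0052]
ee_rot: [0.0, 0.994, 0.108, -0.0]
contact_force: [1.1, 0.4, -1.7]
width: 0.0134
gripper_force: 58.6
```

```bash
python3 go.py .442 .175 .03 -10.2; python3 - <<'E'
from h import *
d=snap('scene','s8')
img=cv2.resize(d['img'][130:250,110:270],None,fx=5,fy=5,interpolation=2)[:,:,::-1]
cv2.imwrite('pics/v8.png',cv2.convertScaleAbs(img,alpha=1.8))
E
```

```text
t 9.95 pos [ 0.435   0.288  -0.0052] phi 12.4 zax [-0. -0. -1.] w 0.0134 gf 58.6 F [ 1.1  0.4 -1.7] q [ 0.45  0.4   1.9  -0.    0.84  1.81]
shift units [-0.437  2.796 -0.879] turn units 2.261
```

View pics/v8.png

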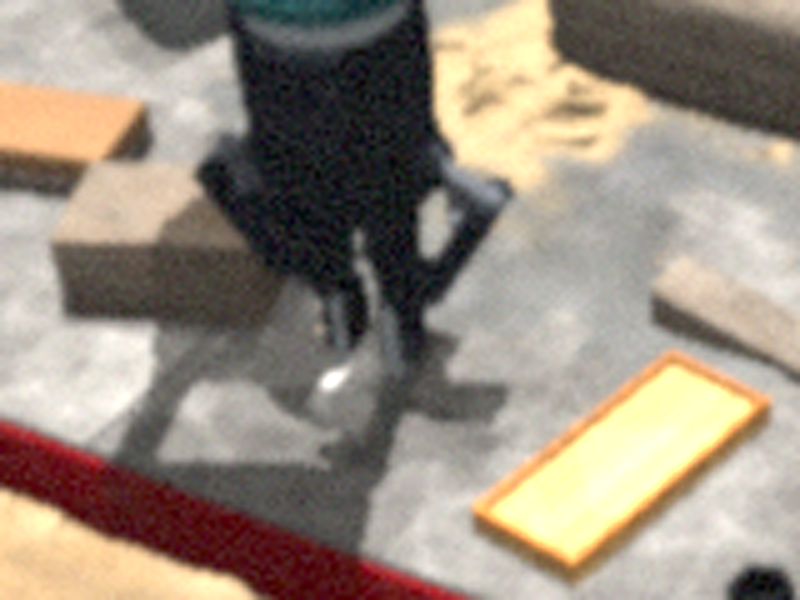

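The bolt is held and lifted; its head is visible off the table at (330,390), with a weight of about 1.7 N. Next I'll carry it over the tray.

```bash
python3 go.py .4341 .1764 .03 -10.2
```

```text
t 10.0 pos [ 0.4359  0.2884 -0.0041] phi 12.4 zax [ 0.002  0.001 -1.   ] w 0.0134 gf 58.6 F [-0.3  0.1  0.1] q [ 0.45  0.4   1.9  -0.    0.84  1.81]
shift units [-0.644  2.725 -0.855] turn units 2.261
```

play_rows([
  [0,0.0,-0.5,0,8],
  [-0.1,0.5,-0.85,0.6,8],
  [-0.3,1.3,-0.85,1.3,8],
  [-0.5,2.1,-0.85,1.8,8],
  [-0.64,2.73,-0.85,2.26,8],
])

```text
clock: 10.62
position: [0.4334, 0.1748, 0.0289]
ee_rot: [0.0, 0.996, -0.09, 0.0]
contact_force: [-0.4, -0.5, -1.9]
width: 0.0133
gripper_force: 58.7
```

play_rows([
  [0,0,0,0,8],
  [0,0,0,0,8],
])

```text
clock: 10.88
position: [0.434, 0.1765, 0.0288]
ee_rot: [-0.0, 0.996, -0.089, 0.0]
contact_force: [-0.6, -0.5, -0.9]
width: 0.0135
gripper_force: 58.8
```

```bash
python3 go.py .4341 .1764 -.0148 -10.2
```

```text
t 10.88 pos [0.434  0.1765 0.0288] phi -10.2 zax [ 0.001  0.001 -1.   ] w 0.0135 gf 58.8 F [-0.6 -0.5 -0.9] q [0.24 0.29 1.98 0.   0.87 1.99]
shift units [1.00e-03 2.00e-03 1.09e+00] turn units 0.003
```

play_rows([
  [0,0,0.4,0,8],
  [0,0,0.8,0,8],
  [0,0,1.0,0,8],
  [0,0,1.05,0,8],
  [0,0,1.05,0,8],
])

```text
clock: 11.5
position: [0.434, 0.1763, -0.0133]
ee_rot: [-0.0, 0.996, -0.089, 0.0]
contact_force: [0.3, 0.4, -1.4]
width: 0.0137
gripper_force: 58.8
```

play_rows([
  [0,0,0.03,0,8],
  [0,0,0.03,0,8],
])

```text
clock: 11.75
position: [0.4339, 0.176, -0.0144]
ee_rot: [-0.0, 0.996, -0.089, 0.0]
contact_force: [1.0, 0.2, -1.1]
width: 0.0136
gripper_force: 58.8
```

play_rows([
  [0,0,0.03,0,8],
  [0,0,0.03,0,8],
])

```text
clock: 12.0
position: [0.434, 0.176, -0.0152]
ee_rot: [-0.0, 0.996, -0.089, 0.0]
contact_force: [-2.0, 0.6, 3.5]
width: 0.0132
gripper_force: 59.5
```

play_rows([
  [0,0,0.03,0,8],
  [0,0,0.03,0,8],
])

```text
clock: 12.25
position: [0.434, 0.176, -0.0154]
ee_rot: [-0.0, 0.996, -0.089, 0.001]
contact_force: [-3.5, -1.7, 15.8]
width: 0.013
gripper_force: 60.6
```

play_rows([
  [0,0,-0.04,0,8],
  [0,0,-0.04,0,20],
  [0,0,-0.04,0,28],
  [0,0,-0.3,0,30],
  [0,0,-1.2,0,30],
])

```text
clock: 12.88
position: [0.432, 0.1755, 0.0304]
ee_rot: [0.001, 0.996, -0.089, -0.002]
contact_force: [0.6, 0.6, -0.1]
width: 0.0304
gripper_force: 0.0
```

play_rows([
  [0,0.5,-0.8,0,50],
  [0,1.5,-0.8,0,60],
  [0,2.9,-0.8,0,60],
  [0,4.2,-0.8,0,60],
])

```text
clock: 13.38
position: [0.4039, 0.0092, 0.0638]
ee_rot: [0.0, 0.996, -0.088, 0.001]
contact_force: [0.0, -0.9, 0.3]
width: 0.0601
gripper_force: 0.0
```

```bash
python3 - <<'E'
from fit import *
d=snap('top','t9')
for V in(100,120): print(np.round(fit(d,'bolt',[.442,.175,np.radians(79.8)],'steel',zb=.01,V=V),4))
print(np.round(fit(d,'bolt_tray',[.443,.174,np.radians(-280)],'wood'),4))
E
python3 go.py .5788 -.0866 .04 24
```

```text
[ 0.4394  0.1758 79.1009  0.8539]
[ 0.4394  0.1757 79.052   0.8165]
[ 4.420000e-01  1.752000e-01 -2.802765e+02  9.629000e-01]
t 13.43 pos [0.4025 0.0039 0.0635] phi -10.3 zax [-0.001 -0.005 -1.   ] w 0.0601 gf 0.0 F [-1.6 -3.7 -0.2] q [-0.16  0.15  2.06 -0.01  0.93  1.6 ]
shift units [4.741 1.438 0.597] turn units -3.427
```

The bolt sits at (0.4394, 0.1758), within 3 mm of the tray centre and 1° of its axis. The big nut is next.

```bash
python3 - <<'E'
from h import *
d=load('top0');P=cloud(d);m=(P[...,2]>.04)&(P[...,0]>.4)&(P[...,1]>-.3)&(P[...,1]<.2)&(d['range_z']>0)
Q=P[m];
for y in np.arange(-.3,.2,.05):
    q=Q[(Q[:,1]>y)&(Q[:,1]<y+.05)]; q=q[~((abs(q[:,0]-.575)<.035)&(abs(q[:,1]-.053)<.03))]
    print(round(y,2),np.percentile(q[:,0],1).round(3) if len(q) else None,np.percentile(q[:,2],95).round(3) if len(q) else None)
E
python3 go.py .5788 -.0866 .035 -36.2
```

```text
-0.3 None None
-0.25 0.717 0.061
-0.2 0.665 0.087
-0.15 0.669 0.084
-0.1 0.668 0.085
-0.05 0.668 0.085
-0.0 0.668 0.085
0.05 0.67 0.083
0.1 0.67 0.083
0.15 0.674 0.081
t 13.43 pos [0.4025 0.0039 0.0635] phi -10.3 zax [-0.001 -0.005 -1.   ] w 0.0601 gf 0.0 F [-1.6 -3.7 -0.2] q [-0.16  0.15  2.06 -0.01  0.93  1.6 ]
shift units [4.741 1.437 0.722] turn units 2.593
```

play_rows([
  [0.95,0.3,0,0.6,60],
  [1.9,0.6,0,1.2,60],
  [2.85,0.9,0,1.8,60],
  [3.8,1.2,0.3,2.4,60],
  [4.74,1.44,0.72,2.59,60],
])

```text
clock: 14.05
position: [0.5823, -0.0803, 0.0348]
ee_rot: [-0.0, 0.951, -0.311, 0.001]
contact_force: [-0.4, 0.5, -0.7]
width: 0.06
gripper_force: 0.0
```

play_rows([
  [0,0,0,0,60],
  [0,0,0,0,60],
])

```text
clock: 14.3
position: [0.5795, -0.0791, 0.0341]
ee_rot: [0.0, 0.951, -0.31, -0.001]
contact_force: [0.6, 0.5, 0.5]
width: 0.0601
gripper_force: 0.0
```

```bash
python3 go.py .5788 -.0866 -.025 -36.2
```

```text
t 14.3 pos [ 0.5795 -0.0791  0.0341] phi -36.1 zax [-0.002  0.    -1.   ] w 0.0601 gf 0.0 F [0.6 0.5 0.5] q [-0.25  0.43  1.72  0.    1.    1.95]
shift units [0.099 0.16  1.478] turn units 0.012
```

play_rows([
  [0.1,0.16,0.3,0,60],
  [0.1,0.16,0.8,0,60],
  [0.1,0.16,1.2,0,60],
  [0.1,0.16,1.48,0,60],
  [0.1,0.16,1.48,0,60],
])

```text
clock: 14.92
position: [0.5789, -0.0869, -0.026]
ee_rot: [0.0, 0.951, -0.31, -0.001]
contact_force: [-0.1, 0.2, 0.5]
width: 0.0602
gripper_force: 0.0
```

play_rows([
  [0,0,0,0,45],
  [0,0,0,0,30],
  [0,0,0,0,28],
  [0,0,0,0,28],
  [0,0,0,0,28],
], newtons=60)

```text
clock: 15.55
position: [0.5807, -0.0874, -0.0241]
ee_rot: [-0.0, 0.951, -0.31, 0.001]
contact_force: [-1.5, 0.2, 5.5]
width: 0.0339
gripper_force: 60.4
```

```bash
python3 go.py .4354 -.1824 .035 -36.2
```

```text
t 15.55 pos [ 0.5807 -0.0874 -0.0241] phi -36.1 zax [ 0.002 -0.001 -1.   ] w 0.0339 gf 60.4 F [-1.5  0.2  5.5] q [-0.27  0.5   1.78 -0.    0.86  1.93]
shift units [-1.533  4.058 -1.482] turn units 0.012
```

play_rows([
  [0,0,-0.3,0,28],
  [0,0,-0.9,0,28],
  [0,0,-1.5,0,28],
  [-0.3,0.9,-1.5,0,28],
  [-0.6,1.7,-1.5,0,28],
])

```text
clock: 16.18
position: [0.5196, -0.1283, 0.0356]
ee_rot: [0.0, 0.951, -0.309, 0.0]
contact_force: [0.7, -0.8, -1.4]
width: 0.0341
gripper_force: 59.9
```

play_rows([
  [-0.3,0.8,0,0,28],
  [-0.6,1.6,0,0,28],
  [-0.9,2.3,0,0,28],
  [-0.9,2.3,0,0,28],
  [-0.9,2.3,0,0,28],
])

```text
clock: 16.8
position: [0.4378, -0.1812, 0.0354]
ee_rot: [-0.0, 0.951, -0.31, 0.001]
contact_force: [-0.4, -0.5, -0.5]
width: 0.034
gripper_force: 60.0
```

```bash
python3 go.py .4354 -.1824 -.0125 -36.2
```

```text
t 16.8 pos [ 0.4378 -0.1812  0.0354] phi -36.1 zax [ 0.001 -0.    -1.   ] w 0.034 gf 60.0 F [-0.4 -0.5 -0.5] q [-0.54  0.29  1.96  0.    0.89  1.66]
shift units [-0.032  0.06   1.196] turn units 0.008
```

play_rows([
  [-0.03,0.06,0.4,0,28],
  [-0.03,0.06,0.8,0,28],
  [-0.03,0.06,1.1,0,28],
  [-0.03,0.06,1.2,0,28],
  [-0.03,0.06,1.2,0,28],
])

```text
clock: 17.42
position: [0.435, -0.1822, -0.0131]
ee_rot: [-0.0, 0.951, -0.31, -0.0]
contact_force: [-0.4, 0.2, -1.4]
width: 0.0342
gripper_force: 60.0
```

play_rows([
  [0,0,0.03,0,28],
  [0,0,0.03,0,28],
])

```text
clock: 17.68
position: [0.435, -0.1825, -0.0139]
ee_rot: [0.0, 0.951, -0.31, 0.0]
contact_force: [0.3, 0.2, -0.7]
width: 0.0342
gripper_force: 60.0
```

play_rows([
  [0,0,0.02,0,28],
  [0,0,0.02,0,28],
])

```text
clock: 17.92
position: [0.435, -0.1826, -0.0141]
ee_rot: [0.0, 0.951, -0.31, 0.001]
contact_force: [-0.9, 0.4, 5.9]
width: 0.0339
gripper_force: 60.8
```

Contact with the tray floor, so I'll release.

play_rows([
  [0,0,-0.01,0,34],
  [0,0,-0.02,0,40],
  [0,0,-0.03,0,48],
  [0,0,-0.3,0,50],
  [0,0,-1.3,0,50],
])

```text
clock: 18.55
position: [0.4331, -0.1814, 0.0364]
ee_rot: [-0.001, 0.951, -0.31, -0.002]
contact_force: [0.7, -0.8, -0.7]
width: 0.0502
gripper_force: 0.0
```

play_rows([
  [0,-1.0,-0.6,0,50],
  [0,-2.0,-0.6,0,50],
  [0,-3.0,-0.6,0,50],
  [0,-4.0,-0.6,0,50],
  [0,-4.0,-0.6,0,50],
])

```text
clock: 19.18
position: [0.5307, -0.0513, 0.0617]
ee_rot: [-0.0, 0.951, -0.308, 0.001]
contact_force: [-0.5, 0.1, -0.2]
width: 0.0498
gripper_force: 0.0
```

```bash
python3 - <<'E'
from fit import *
d=snap('top','t10')
print(np.round(fit(d,'big_nut',[.435,-.182,np.radians(-6)],'steel',zb=.01),4))
print(np.round(fit(d,'small_nut',[.427,.031,0],'steel'),4))
E
python3 go.py .427 .0313 .035 29.1;python3 go.py .427 .0313 .035 -30.9
```

```text
[ 0.4595 -0.1931 17.7596  0.1977]
[0.4307 0.034  5.2896 0.1182]
t 19.23 pos [ 0.5293 -0.0523  0.0614] phi -35.9 zax [ 0. -0. -1.] w 0.0499 gf 0.0 F [-0.2  0.2 -0.6] q [-0.23  0.33  1.81 -0.    1.01  1.97]
shift units [-3.299 -0.191  0.658] turn units -6.504
t 19.23 pos [ 0.5293 -0.0523  0.0614] phi -35.9 zax [ 0. -0. -1.] w 0.0499 gf 0.0 F [-0.2  0.2 -0.6] q [-0.23  0.33  1.81 -0.    1.01  1.97]
shift units [-3.299 -0.191  0.658] turn units -0.504
```

play_rows([
  [-0.7,-0.04,0,-0.1,42],
  [-1.5,-0.09,0,-0.2,42],
  [-2.3,-0.13,0,-0.3,42],
  [-3.0,-0.17,0.3,-0.5,42],
  [-3.3,-0.19,0.6,-0.5,42],
])

```text
clock: 19.85
position: [0.4243, 0.0306, 0.0371]
ee_rot: [0.0, 0.963, -0.268, -0.0]
contact_force: [0.7, 0.2, 0.1]
width: 0.042
gripper_force: 0.0
```

play_rows([
  [0,0,0,0,42],
  [0,0,0,0,42],
])

```text
clock: 20.1
position: [0.4277, 0.03, 0.0376]
ee_rot: [0.0, 0.963, -0.268, 0.001]
contact_force: [0.3, 0.1, 0.1]
width: 0.042
gripper_force: 0.0
```

```bash
python3 go.py .427 .0313 -.0255 -30.9;  python3 - <<'E'
from fit import *
d=snap('top','t11')
print(np.round(fit(d,'big_nut',[.435,-.182,np.radians(-6)],'steel',zb=.01),4))
E
```

```text
t 20.1 pos [0.4277 0.03   0.0376] phi -31.1 zax [ 0.002 -0.001 -1.   ] w 0.042 gf 0.0 F [0.3 0.1 0.1] q [-0.09  0.22  2.05 -0.    0.87  2.02]
shift units [-0.034 -0.019  1.577] turn units -0.023
[ 0.4332 -0.183   1.5895  0.7863]
```

The big nut is within 3 mm of its tray centre. Now down onto the small nut.

play_rows([
  [-0.03,-0.02,0.4,0,42],
  [-0.03,-0.02,0.9,0,42],
  [-0.03,-0.02,1.3,0,42],
  [-0.03,-0.02,1.57,0,42],
  [-0.03,-0.02,1.57,0,42],
])

```text
clock: 20.78
position: [0.4261, 0.0318, -0.0262]
ee_rot: [0.0, 0.963, -0.268, -0.0]
contact_force: [0.1, -0.0, 0.0]
width: 0.0421
gripper_force: 0.0
```

play_rows([
  [0,0,0,0,30],
  [0,0,0,0,20],
  [0,0,0,0,16],
  [0,0,0,0,16],
  [0,0,0,0,16],
], newtons=50)

```text
clock: 21.4
position: [0.4269, 0.0321, -0.025]
ee_rot: [-0.0, 0.963, -0.268, 0.001]
contact_force: [-0.7, -0.5, 5.8]
width: 0.0219
gripper_force: 49.4
```

play_rows([
  [0,0,-0.3,0,16],
  [0,0,-0.9,0,16],
  [0,0,-1.6,0,16],
  [0,0,-1.6,0,16],
])

```text
clock: 21.9
position: [0.4281, 0.032, 0.0404]
ee_rot: [-0.0, 0.963, -0.268, 0.003]
contact_force: [0.5, 0.8, -0.9]
width: 0.0216
gripper_force: 49.1
```

```bash
python3 go.py .5846 -.2073 .037 -30.9
```

```text
t 21.9 pos [0.4281 0.032  0.0404] phi -31.1 zax [ 0.005 -0.001 -1.   ] w 0.0216 gf 49.1 F [ 0.5  0.8 -0.9] q [-0.09  0.22  2.05 -0.    0.87  2.03]
shift units [6.439 3.105 0.109] turn units -0.018
```

play_rows([
  [0.8,0.39,0,0,16],
  [1.6,0.78,0,0,16],
  [2.4,1.16,0,0,16],
  [3.2,1.55,0,0,16],
  [4.0,1.94,0,0,16],
])

```text
clock: 22.52
position: [0.5229, -0.1176, 0.0374]
ee_rot: [-0.0, 0.963, -0.268, -0.001]
contact_force: [0.2, 0.5, -0.4]
width: 0.0216
gripper_force: 49.1
```

play_rows([
  [0.8,0.4,0,0,16],
  [1.6,0.8,0,0,16],
  [2.43,1.17,0,0,16],
  [2.43,1.17,0,0,16],
  [2.43,1.17,0,0,16],
])

```text
clock: 23.15
position: [0.5808, -0.2064, 0.0372]
ee_rot: [-0.0, 0.963, -0.268, -0.001]
contact_force: [-0.8, 0.3, -1.1]
width: 0.0218
gripper_force: 49.1
```

```bash
python3 go.py .5846 -.2073 -.0138 -30.9
```

```text
t 23.15 pos [ 0.5808 -0.2064  0.0372] phi -31.1 zax [-0.003  0.002 -1.   ] w 0.0218 gf 49.1 F [-0.8  0.3 -1.1] q [-0.45  0.47  1.64  0.    1.04  1.66]
shift units [ 0.097 -0.029  1.274] turn units -0.021
```

play_rows([
  [0.1,-0.02,0.4,0,16],
  [0.1,-0.02,0.8,0,16],
  [0.1,-0.02,1.1,0,16],
  [0.1,-0.02,1.25,0,16],
  [0.1,-0.02,1.25,0,16],
])

```text
clock: 23.78
position: [0.5856, -0.2083, -0.0125]
ee_rot: [-0.0, 0.963, -0.268, -0.001]
contact_force: [-0.6, 0.3, -0.2]
width: 0.0216
gripper_force: 49.1
```

play_rows([
  [0,0,0.03,0,16],
  [0,0,0.03,0,16],
])

```text
clock: 24.02
position: [0.5863, -0.2088, -0.0126]
ee_rot: [0.0, 0.963, -0.268, 0.0]
contact_force: [0.6, -0.3, -1.0]
width: 0.0218
gripper_force: 49.1
```

play_rows([
  [0,0,0.03,0,16],
  [0,0,0.03,0,16],
])

```text
clock: 24.28
position: [0.586, -0.2086, -0.0141]
ee_rot: [0.0, 0.963, -0.268, 0.0]
contact_force: [0.2, -0.2, -0.7]
width: 0.0219
gripper_force: 49.1
```

play_rows([
  [0,0,0.03,0,16],
  [0,0,0.03,0,16],
])

```text
clock: 24.52
position: [0.5862, -0.2087, -0.015]
ee_rot: [0.0, 0.963, -0.268, 0.0]
contact_force: [-0.8, 0.3, 2.6]
width: 0.0214
gripper_force: 49.5
```

play_rows([
  [0,0,0.02,0,16],
  [0,0,0.02,0,16],
])

```text
clock: 24.78
position: [0.5862, -0.2087, -0.015]
ee_rot: [0.0, 0.963, -0.268, 0.0]
contact_force: [-1.5, 1.3, 8.0]
width: 0.0214
gripper_force: 50.0
```

play_rows([
  [0,0,-0.02,0,24],
  [0,0,-0.03,0,32],
  [0,0,-0.1,0,36],
  [0,0,-0.6,0,40],
  [0,0,-1.8,0,50],
])

```text
clock: 25.4
position: [0.584, -0.2076, 0.054]
ee_rot: [-0.001, 0.963, -0.268, -0.003]
contact_force: [0.5, 0.0, 0.1]
width: 0.05
gripper_force: 0.0
```

play_rows([
  [-0.7,-0.8,-0.5,0,70],
  [-1.5,-1.6,-0.5,0,70],
  [-2.2,-2.4,-0.5,0,70],
  [-2.2,-2.4,-0.5,0,70],
])

```text
clock: 25.9
position: [0.559, -0.0781, 0.0759]
ee_rot: [-0.0, 0.964, -0.266, -0.001]
contact_force: [0.6, 0.6, -0.3]
width: 0.0699
gripper_force: 0.0
```

```bash
python3 - <<'E'
from fit import *
d=snap('top','t12')
print(np.round(fit(d,'small_nut',[.586,-.208,np.radians(0)],'steel',zb=.01),4))
print(np.round(fit(d,'stud',[.571,.053,0],'steel'),4))
E
python3 go.py .5706 .0532 .075 -30.9
```

```text
[ 0.5782 -0.2155 10.7127  0.4333]
[  0.5708   0.0625 -19.4282   0.3427]
t 25.95 pos [ 0.56   -0.0799  0.076 ] phi -31.0 zax [ 0. -0. -1.] w 0.0697 gf 0.0 F [ 0.2 -0.8 -0.7] q [-0.26  0.36  1.71 -0.    1.07  1.85]
shift units [-1.484 -2.99   0.023] turn units -0.005
```

play_rows([
  [-0.5,-1.0,0,0,75],
  [-1.0,-2.0,0,0,75],
  [-1.48,-2.99,0,0,75],
  [-1.48,-2.99,0,0,75],
  [-1.48,-2.99,0,0,75],
])

```text
clock: 26.58
position: [0.5718, 0.0509, 0.0756]
ee_rot: [0.001, 0.963, -0.268, 0.0]
contact_force: [-0.6, -0.9, 0.7]
width: 0.0747
gripper_force: 0.0
```

```bash
python3 go.py .5706 .0532 .014 -30.9; python3 - <<'E'
from fit import *
d=snap('top','t13')
print(np.round(fit(d,'small_nut',[.586,-.208,np.radians(0)],'steel',zb=.01),4))
d=snap('scene','s13'); P=cloud(d); m=(abs(P[...,0]-.57)<.03)&(abs(P[...,1]-.053)<.03)&(d['range_z']>0)
Q=P[m&(P[...,2]>.062)&(P[...,2]<.076)]; print(len(Q),Q[:,:2].mean(0),Q[:,:2].min(0),Q[:,:2].max(0))
E
```

```text
t 26.57 pos [0.5718 0.0509 0.0756] phi -31.1 zax [ 0.    -0.001 -1.   ] w 0.0747 gf 0.0 F [-0.6 -0.9  0.7] q [-0.03  0.37  1.7  -0.    1.08  2.08]
shift units [-0.056 -0.036  1.541] turn units -0.019
[  0.5887  -0.2106 -14.0553   0.6905]
214 [0.56846387 0.0535262 ] [0.5503216 0.0342756] [0.589699   0.07546356]
```

play_rows([
  [-0.06,-0.04,0.4,0,75],
  [-0.06,-0.04,0.9,0,75],
  [-0.06,-0.04,1.3,0,75],
  [-0.06,-0.04,1.52,0,75],
  [-0.06,-0.04,1.52,0,75],
])

```text
clock: 27.3
position: [0.5695, 0.0545, 0.0141]
ee_rot: [0.0, 0.963, -0.268, -0.001]
contact_force: [0.5, -0.2, 0.2]
width: 0.0748
gripper_force: 0.0
```

play_rows([
  [0,0,0,0,60],
  [0,0,0,0,50],
  [0,0,0,0,42],
  [0,0,0,0,36],
  [0,0,0,0,34],
], newtons=60)

```text
clock: 27.92
position: [0.5707, 0.0544, 0.0161]
ee_rot: [0.0, 0.963, -0.268, 0.001]
contact_force: [-0.4, -0.3, 4.2]
width: 0.0368
gripper_force: 59.3
```

play_rows([
  [0,0,0,0,34],
  [0,0,0,0,34],
])

```text
clock: 28.18
position: [0.5706, 0.0544, 0.0161]
ee_rot: [0.0, 0.963, -0.268, 0.001]
contact_force: [-1.0, -0.7, 4.7]
width: 0.0369
gripper_force: 59.3
```

```bash
python3 go.py .4259 -.0868 .075 -30.9
```

```text
t 28.18 pos [0.5706 0.0544 0.0161] phi -31.1 zax [ 0.002 -0.001 -1.   ] w 0.0369 gf 59.3 F [-1.  -0.7  4.7] q [-0.03  0.43  1.77 -0.    0.94  2.09]
shift units [-1.274  4.891 -1.478] turn units -0.018
```

play_rows([
  [0,0,-0.2,0,34],
  [0,0,-0.6,0,34],
  [0,0,-1.1,0,34],
  [0,0,-1.3,0,34],
  [-0.1,0.4,-1.3,0,34],
])

```text
clock: 28.8
position: [0.5593, 0.0431, 0.0678]
ee_rot: [-0.0, 0.964, -0.267, 0.001]
contact_force: [-0.6, -1.2, -4.0]
width: 0.037
gripper_force: 60.5
```

play_rows([
  [-0.2,0.7,0,0,34],
  [-0.4,1.5,0,0,34],
  [-0.6,2.3,0,0,34],
  [-0.8,3.1,0,0,34],
  [-0.9,3.5,0,0,34],
])

```text
clock: 29.42
position: [0.4522, -0.059, 0.0663]
ee_rot: [0.0, 0.963, -0.269, -0.002]
contact_force: [-0.6, -0.5, -3.7]
width: 0.0368
gripper_force: 60.7
```

play_rows([
  [-0.1,0.4,0,0,34],
  [-0.27,0.98,0,0,34],
  [-0.27,0.98,0,0,34],
  [-0.27,0.98,0,0,34],
])

```text
clock: 29.92
position: [0.4266, -0.0862, 0.0671]
ee_rot: [-0.0, 0.963, -0.268, 0.001]
contact_force: [-0.7, -0.1, -3.9]
width: 0.0369
gripper_force: 60.8
```

```bash
python3 go.py .4259 -.0868 .028 -30.9; python3 - <<'E'
from h import *
d=snap('scene','s14'); s=manip.get_state()['position']
img=cv2.resize(d['img'][150:330,270:460],None,fx=4,fy=4,interpolation=2)[:,:,::-1]
P=cloud(d); D=np.hypot(P[...,0]-s[0],P[...,1]-s[1]); m=(D<.03)&(d['range_z']>0)&(P[...,2]>.02)
for a in np.arange(.02,.13,.01):
    q=P[m&(P[...,2]>a)&(P[...,2]<=a+.01)]; print(a.round(2),len(q),q[:,:2].mean(0).round(4) if len(q) else '')
for fn in('t12','t13'): pass
t=load('t13'); 
E
```

```text
t 29.93 pos [ 0.4266 -0.0862  0.0671] phi -31.1 zax [ 0.001  0.    -1.   ] w 0.0369 gf 60.8 F [-0.7 -0.1 -3.9] q [-0.36  0.19  1.99  0.    0.95  1.75]
shift units [-0.008  0.021  0.978] turn units -0.021
0.02 0 
0.03 0 
0.04 0 
0.05 121 [ 0.4231 -0.0868]
0.06 53 [ 0.4226 -0.0881]
0.07 32 [ 0.4234 -0.0871]
0.08 27 [ 0.4231 -0.0863]
0.09 27 [ 0.4226 -0.0855]
0.1 38 [ 0.4177 -0.086 ]
0.11 79 [ 0.4133 -0.0929]
0.12 278 [ 0.4238 -0.0809]
```

play_rows([
  [-0.01,0.02,0.3,0,34],
  [-0.01,0.02,0.6,0,34],
  [-0.01,0.02,0.85,0,34],
  [-0.01,0.02,0.97,0,34],
  [-0.01,0.02,0.97,0,34],
])

```text
clock: 30.6
position: [0.4247, -0.0866, 0.0277]
ee_rot: [-0.0, 0.963, -0.268, -0.001]
contact_force: [-0.6, 0.6, -2.9]
width: 0.0369
gripper_force: 60.8
```

play_rows([
  [0,0,0.03,0,34],
  [0,0,0.03,0,34],
])

```text
clock: 30.85
position: [0.4252, -0.0868, 0.0272]
ee_rot: [0.0, 0.963, -0.268, 0.0]
contact_force: [0.1, 0.9, -4.5]
width: 0.0369
gripper_force: 60.8
```

play_rows([
  [0,0,0.02,0,34],
  [0,0,0.02,0,34],
])

```text
clock: 31.1
position: [0.4251, -0.0868, 0.0263]
ee_rot: [0.0, 0.963, -0.268, 0.0]
contact_force: [1.0, -0.2, -4.4]
width: 0.0369
gripper_force: 60.8
```

play_rows([
  [0,0,0.02,0,34],
  [0,0,0.02,0,34],
])

```text
clock: 31.35
position: [0.4257, -0.0871, 0.0261]
ee_rot: [0.0, 0.963, -0.268, 0.001]
contact_force: [-0.8, -0.4, 4.5]
width: 0.0367
gripper_force: 61.3
```

play_rows([
  [0,0,0.02,0,34],
  [0,0,0.02,0,34],
])

```text
clock: 31.6
position: [0.4261, -0.0874, 0.026]
ee_rot: [0.0, 0.963, -0.268, 0.001]
contact_force: [-2.8, -0.3, 11.2]
width: 0.0368
gripper_force: 61.7
```

play_rows([
  [0,0,-0.02,0,38],
  [0,0,-0.02,0,42],
  [0,0,-0.02,0,52],
  [0,0,-0.02,0,64],
  [0,0,-0.02,0,70],
])

```text
clock: 32.22
position: [0.4249, -0.0866, 0.0253]
ee_rot: [-0.0, 0.963, -0.268, -0.0]
contact_force: [-0.1, -0.3, -0.2]
width: 0.0702
gripper_force: 0.0
```

play_rows([
  [0,0,-0.5,0,70],
  [0,0,-1.2,0,70],
  [0,0,-2.2,0,70],
  [-0.5,0.5,-2.6,0,70],
  [-1.0,1.5,-2.8,0,70],
])

```text
clock: 32.85
position: [0.3603, -0.1177, 0.1385]
ee_rot: [0.0, 0.964, -0.267, 0.001]
contact_force: [0.3, -0.7, 0.0]
width: 0.0699
gripper_force: 0.0
```

play_rows([
  [0,1.0,0,0,70],
  [0,2.0,0,0,70],
  [0,3.0,0,0,70],
  [0,4.0,0,0,70],
  [0,4.8,0,0,70],
])

```text
clock: 33.48
position: [0.2598, -0.2831, 0.1374]
ee_rot: [0.0, 0.963, -0.268, 0.0]
contact_force: [0.3, 0.6, -0.6]
width: 0.0701
gripper_force: 0.0
```

```bash
python3 - <<'E'
from ov import *
s=manip.get_state(); print(s['position'],s['clock'],s['contact_force'])
d=snap('top','t15');e=snap('scene','s15'); t=[]
for m,p,zb in(('bolt',(.442,.175,79.8),.01),('big_nut',(.4354,-.1824,-6),.01),('small_nut',(.586,-.2085,0),.01),('stud',(.4259,-.087,0),.01)):
    for V in (110,140): print(m,np.round(fit(d,m,[p[0],p[1],np.radians(p[2])],'steel',zb=zb,V=V),4))
    q=list(fit(d,m,[p[0],p[1],np.radians(p[2])],'steel',zb=zb,V=110)); t.append(ov(d,m,q,zb,w=32,s=4)[:256,:200*1+56])
i=cv2.resize(e['img'][180:320,290:470],(400,311))[:,:,::-1]
im=np.vstack([np.hstack(t[:3]),np.hstack([t[3],cv2.resize(e['img'][150:320,250:470],(331,256),interpolation=2)[:,:,::-1],np.zeros((256,181,3),'u1')])])
cv2.imwrite('pics/fin.png',im)
E
```

```text
[ 0.259764   -0.28307646  0.13743025] 33.475 [ 0.28455849  0.61680911 -0.60249731]
bolt [ 0.4394  0.1758 79.1009  0.8452]
bolt [ 0.4394  0.1766 77.9798  0.7022]
big_nut [ 0.4328 -0.1811 -0.1977  0.8124]
big_nut [ 0.433  -0.1822  0.4778  0.7874]
small_nut [  0.5875  -0.2093 -15.6487   0.7301]
small_nut [  0.5896  -0.2115 -13.7067   0.6982]
stud [ 0.4253 -0.0891  0.495   0.8334]
stud [ 0.4245 -0.0878 23.815   0.7813]
```

View pics/fin.png

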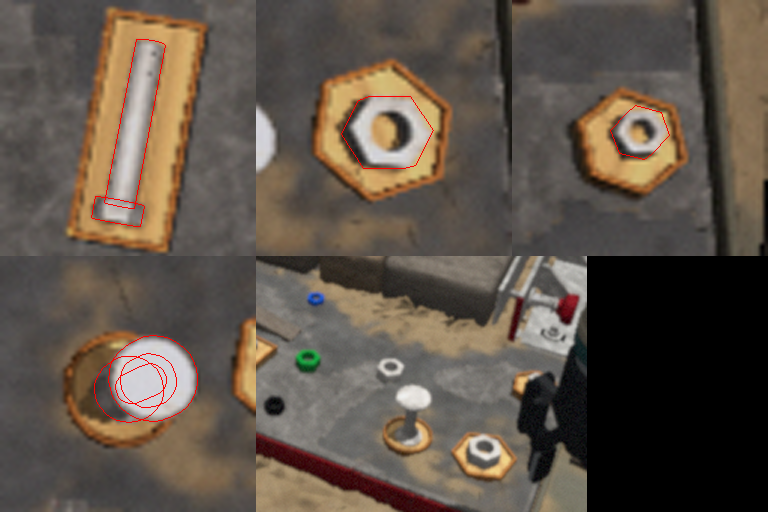

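The bolt, big nut and stud sit well in their trays, and the stud is upright. The small nut, at about (641,132) in the upper-right panel, looks a little off the tray centre at (631,142), though part of that is parallax. I'll measure it precisely.

```bash
python3 - <<'E'
from rect import *
def big(m):
    n,L,st,c=cv2.connectedComponentsWithStats(m.astype('u1')); k=1+st[1:,4].argmax()
    f=(L==k).astype('u1'); cs,_=cv2.findContours(f,0,cv2.CHAIN_APPROX_NONE); h=cv2.convexHull(max(cs,key=cv2.contourArea)); M=cv2.moments(h); return M['m10']/M['m00'],M['m01']/M['m00'],M['m00']
x0,y0,s=.54,-.165,4000
W=lambda c:(round(.63-c[1]/s,4),round(y0-c[0]/s,4),'mm2',round(c[2]/16))
t=load('top0'); e=load('t15')
im=rect(t,.010,x0,.63,-.25,y0,s); h=cv2.cvtColor(im,cv2.COLOR_RGB2HSV).astype(int)
print('floor',W(big((h[...,2]>190)&(h[...,1]>80)))) 
im=rect(t,.014,x0,.63,-.25,y0,s); h=cv2.cvtColor(im,cv2.COLOR_RGB2HSV).astype(int)
print('outer',W(big((h[...,2]>120)&(h[...,1]>110))))
im=rect(e,.023,x0,.63,-.25,y0,s); h=cv2.cvtColor(im,cv2.COLOR_RGB2HSV).astype(int)
for v in(150,170,190): print('nut',W(big((h[...,2]>v)&(h[...,1]<50))))
E
```

```text
floor (0.5843, -0.2064, 'mm2', 1646)
outer (0.5842, -0.2065, 'mm2', 2503)
nut (0.5865, -0.2082, 'mm2', 440)
nut (0.5866, -0.2085, 'mm2', 425)
nut (0.5842, -0.2084, 'mm2', 306)
```

The small nut is about 3 mm from the tray centre and more than 6 mm clear of the rim, which is fine. I'm handing it in.

```bash
python3 -c "
from rig import manip
print(manip.sign_off())"
```

```text
the job is handed in; nothing more can be done
None
```

The bolt, large nut, small nut and stud were placed in that order, each in its own tray within about 3 mm of the middle and clear of the rim; I kept away from the wedge and block but did not re-measure them, and I handed the job in at about 34 s.

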